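Couple the board holder onto its ball post

TASK

Raise the handle on the circuit-board holder and fold it back past upright, lower the holder over the ball post and, still holding its block, press the socket fully home, then press the handle down flat to lock it. Feel your way gently: the ball's exact height and place are not known, so never force the holder or its handle against the post; keep the holder upright and leave everything else on the bench alone.

Things in the scene. Friction and masses are not known exactly. Their poses are not given: they have to be found in the camera images.
- head: Loose board holder, 0.6 to 0.9 kg: aluminium block with a handle on top and a dark circuit board clipped behind. Origin: centre of the socket mouth in its flat underside; z up, x along the handle to its free front end. Block x -58..30, y -24..24, z 0..50 mm; board and clip x -130..-58, y -38..38, z 19..36 mm. Centre of mass near x = -20 mm. Upright when its z is vertical; it may stand at any yaw on the ball.
- block_mid (a point): Where to grip the board holder's block: 30 mm straight above the head's origin, block 48 mm wide across y. Below it the socket: a round blind hole about 26 mm across, 38 mm deep from the underside, its mouth flared to 34 mm.
- hinge (a point): The handle's hinge pin on the board holder, 52 mm behind the head's origin and 60 mm above the underside; its axis is the head's y.
- grip (a point): Place to hold on the handle, 106 mm from the hinge along the straight handle. It is the centre of a black ball knob, 20 mm wide, on a bar 12 mm wide and 8 mm thick. With the handle down it is level, 60 mm above the underside, and the knob stands 24 mm in front of the block, free on both sides and below.
- handle (a joint): Handle angle, rad: 0 = down flat over the block (locked, stop); grows as the grip is lifted up and over to the rear; 1.57 straight up, 2.2 rear stop. Stays where left (friction about 0.05 N m, about 0.5 N at the grip). It draws a jaw in the socket: under 1.2 rad the jaw stands in the ball's way; flat, it closes under the seated ball. If the ball is not fully home the handle stops short or jams.
- ball_base: Ball post's square steel foot plate, 110 x 110 x 12 mm, screwed to the bench; origin: centre of its underside, z up. On it a small cross-slide carries a post: collar 64 mm wide, 10 mm neck, steel ball 24 mm wide with its centre 24 mm over the collar's top face. Holder fully home = its underside flat on the collar.
- post (a point): Nominal centre of the collar's top face, 50 mm above the plate's underside, fixed to the plate: NOT the true place. The post is screwed up by an unmeasured 0 to 24 mm and stays so; the cross-slide stands up to 3 mm off along the plate's x and y, and gives sideways (about 2.5 N friction each way, up to 3 mm off centre). Pressing the socket down with 10 to 20 N drags the ball in and seats it.
- steel_block: Bystander, leave alone. Steel block, 85 x 45 x 40 mm. Origin: underside.
- screw_bin: Bystander, leave alone. Small clear bin of screws, 75 x 55 x 35 mm. Origin: underside.
- pen: Bystander, leave alone. Black pen, 135 mm long, 11 mm thick. Origin: underside.
- screwdriver: Bystander, leave alone. Screwdriver with red handle, 170 mm long. Origin: underside.
- pliers: Bystander, leave alone. Pliers with orange handles, about 140 mm long. Origin: underside.
- spare_board: Bystander, leave alone. Dark spare circuit board, 110 x 70 mm. Origin: underside.
- solder_spool: Bystander, leave alone. Grey spool, 60 mm wide, 36 mm high. Origin: underside.

How it is judged:
By the outcome, as a careful person would: the job done as asked, in the order asked, and still so for the second after the job is handed in, with the robot touching nothing.
It also fails if it takes over 72 s, if anything falls off the work surface, if the arm or the gripper's body presses on something with over 40 N, if the wrist force passes 120 N, or if a joint passes its speed limit or range.

ROBOT

A 7-joint arm with a two-finger parallel gripper is mounted at the origin on the work surface. World frame = base frame: x ahead of the robot, y to its left, z up, the work surface at z = 0. Lengths are in mm, angles in rad, forces in N, time in s.
With the tool pointing down it reaches from about 425 to 875 mm from the base axis. Payload 9.9 kg.
Tool frame: the origin (TCP) lies between the finger pads; the fingertips stand 19 mm ahead of it and the grasp point (between the pads) is the TCP; z points along the fingers, y is the line along which they close (so a half turn about z gives the same grasp; the last joint's range is limited). The gripper opens to 85 mm and grips with 20 to 120 N. Pads are 22 mm wide; open, the fingers measure 114 mm over their backs; the gripper's body (76 mm by 85 mm) begins 54 mm behind the grasp point. The pads swing forward as they close: fully open they stand 13 mm farther back than shut.
Start: joints at [-1.354, 0.576, 0.025, 1.437, -0.015, 1.129, -0.057], TCP at [199.984, 644.698, 221.489] pointing down, gripper open.
Joint ranges: [-2.76, 2.76], [-0.34, 2.15], [-1.52, 1.57], [0.19, 2.46], [-1.09, 4.23], [0.17, 1.99], [-2.82, 2.82]. Speed limits (rad/s): [2.22, 2.22, 3.01, 3.01, 3.14, 3.14, 3.14].

INTERFACE

Orientations are given as a unit quaternion [x, y, z, w].
In Python, from rig import manip, move_gripper, monitor, get_image gives the robot as it stands. Calls block until the motion is done:
- manip.reach(position, orientation): joint-space move of the TCP to a pose.
- manip.line_to(position, frame=None, max_speed=150, f_stop=None): straight line of the TCP; frame=None keeps the orientation; max_speed is the mean speed in mm/s. With f_stop (N) it stops when the force on the tool has changed by that much, and returns True; else False.
- manip.set_joints(angles): joint-space move.
- move_gripper(opening, effort=None): finger opening in mm; effort is the grip in N (None keeps the last); returns when the fingers have stopped.
- manip.pause(seconds).
- manip.ik(position, orientation): joint angles nearest the present ones, or None.
- monitor.read_state(): the state.
- get_image(name): name is "side" or "top" or "wrist"; returns a dict with "pixels" (420x560x3 uint8, red, green, blue), "camera_matrix" (3x3 intrinsics, pixels), "rvec" (rotation vector, rad) and "tvec" (3), from world to camera coordinates, as OpenCV has them. Camera axes: x right, y down, z forward; pixel columns grow to the right and rows downward; lengths in mm; the calibration is good to about 2 mm. The wrist camera is an equidistant fisheye: a pixel r from the principal point sees the ray r / f radians off the axis. A picture is of the moment at which its call begins. There is no depth.
A pose or a line that the arm cannot do raises manip.MotionError and nothing moves.
- manip.job_done(): hands the job in; it is judged then, once.
The state is a dict: "t": time; "qpos": joint angles; "qd": joint speeds; "effort": joint torques, N m; "tcp_pos": TCP position; "tcp_rot": TCP orientation; "force": force on the tool from outside, world axes, zero at the start; "wrist_torque": the same for the moment, N m; "gripper_width": finger opening in mm; "gripper_force": force on a finger pad.
Only numpy, scipy, OpenCV 4.12 (cv2) and the standard library are available. Lean on these libraries where they do the work, as an engineer would, in place of code of your own. Each camera call takes 0.05 s, during which the arm holds its last target. There are 200 camera calls.

## Working session

There is one attempt and no reset: what is moved stays moved. The work goes in short steps, each a Python script; the robot and the scene stay as the last script left them, time stands still between calls to the robot, and variables do not carry over. Pictures are saved under pics/ and viewed, at most 10 in all, crops included, and the job is handed in when it is done.

```bash
mkdir -p pics; ls; python3 - <<'E'
from rig import manip, move_gripper, monitor, get_image
import cv2,numpy as np
for n in ["top","side"]:
    d=get_image(n); cv2.imwrite(f"pics/{n}0.png",d["pixels"][:,:,::-1]); print(n,d["camera_matrix"],d["rvec"],d["tvec"])
s=monitor.read_state(); print(s["t"],s["tcp_pos"],s["tcp_rot"],s["force"],s["gripper_width"])
E
```

```text
pics
top [[437.00266506   0.         279.80330692]
 [  0.         437.00266506 222.34926082]
 [  0.           0.           1.        ]] [ 2.16008867 -2.1648659   0.15184052] [ -12.68947044  575.77471295 1320.92951064]
side [[411.16518645   0.         274.54248075]
 [  0.         411.16518645 212.02670237]
 [  0.           0.           1.        ]] [ 2.23648959 -0.16359991  0.08178458] [-558.59111766   97.88838702 1076.1890775 ]
0.1 [199.85132869 644.33035474 220.77642809] [ 1.49807304e-01  9.88714973e-01 -6.85136683e-04 -7.26672133e-05] [0.2364639  0.24986639 0.46727004] 85.49956831419249
```

View pics/top0.png

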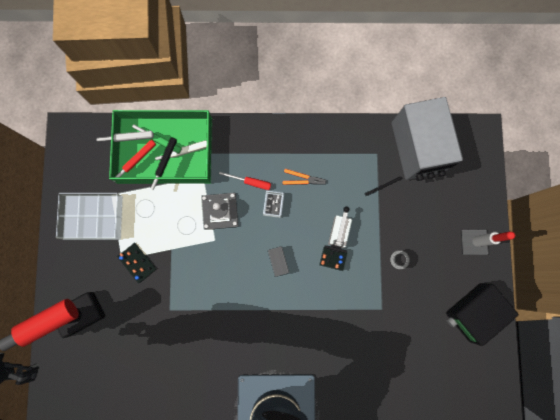

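View pics/side0.png

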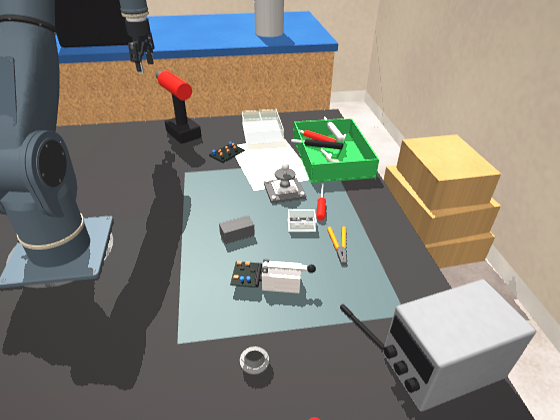

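The top view shows the holder's block at about (341,232), its knob at (346,210), the board at (334,257), and the ball plate at (219,210). The side view shows the ball at (285,170), the plate at (285,188) and the knob at (311,268).

```bash
cat > h.py <<'E'
import cv2,numpy as np
from scipy.spatial.transform import Rotation as R
from rig import manip, move_gripper, monitor, get_image
def ray(d,u,v,fish=False):
    K=d["camera_matrix"]; Rm=cv2.Rodrigues(np.array(d["rvec"]))[0]; t=np.array(d["tvec"]).ravel()
    x=np.array([(u-K[0,2])/K[0,0],(v-K[1,2])/K[1,1]])
    if fish:
        r=np.linalg.norm(x); c=np.array([*(x/max(r,1e-9)*np.sin(r)),np.cos(r)])
    else: c=np.array([*x,1.])
    w=Rm.T@c; return -Rm.T@t, w/np.linalg.norm(w)
def onplane(d,u,v,z,fish=False):
    o,w=ray(d,u,v,fish); return o+w*(z-o[2])/w[2]
def tri(a,b):
    (o1,w1),(o2,w2)=a,b
    s=np.linalg.lstsq(np.c_[w1,-w2],o2-o1,rcond=None)[0]
    p,q=o1+s[0]*w1,o2+s[1]*w2; return (p+q)/2,np.linalg.norm(p-q)
def snap(name,f=None):
    d=get_image(name)
    if f: cv2.imwrite(f"pics/{f}.png",d["pixels"][:,:,::-1])
    return d
def down(yaw): # tool z down, tool y (closing) horizontal: closing axis at yaw+90deg, tool x at yaw
    return R.from_matrix(np.c_[[np.cos(yaw),np.sin(yaw),0],[np.sin(yaw),-np.cos(yaw),0],[0,0,-1]]).as_quat()
def st():
    s=monitor.read_state(); print("t%.1f"%s["t"],np.round(s["tcp_pos"],1),"F",np.round(s["force"],1),"T",np.round(s["wrist_torque"],2),"w%.1f"%s["gripper_width"],"gf",np.round(s["gripper_force"],1),"rv",np.round(R.from_quat(s["tcp_rot"]).as_rotvec(),3)); return s
E
python3 - <<'E'
from h import *
T=snap("top");S=snap("side")
np.set_printoptions(precision=1,suppress=True)
print("knob",tri(ray(T,346,210),ray(S,311,268)))
print("board",onplane(T,334,257,36),"block",onplane(T,341,232,50))
print("plate",onplane(T,219,210,12)); 
def crop(d,u,v,w,h,k): return cv2.resize(d["pixels"][v:v+h,u:u+w,::-1],None,fx=k,fy=k,interpolation=cv2.INTER_CUBIC)
a=np.hstack([crop(T,310,195,66,85,6),crop(T,185,180,66,85,6)]); cv2.imwrite("pics/c1.png",a)
E
```

```text
knob (array([ 613.7, -217.2,   61.2]), np.float64(6.2099467766058245))
board [ 467.9 -180.7   36. ] block [ 543.9 -201.7   50. ]
plate [618.6 178.2  12. ]
```

View pics/c1.png

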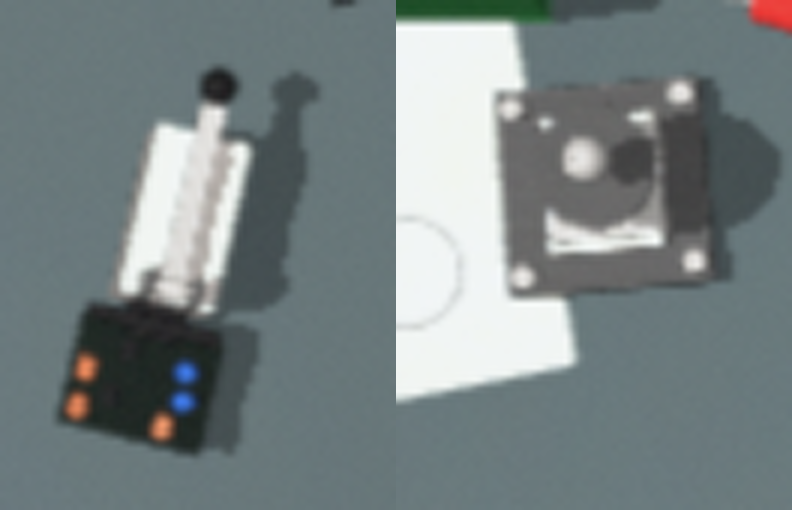

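```bash
python3 - <<'E'
from h import *
np.set_printoptions(precision=1,suppress=True)
T=snap("top");S=snap("side");W=snap("wrist")
g=lambda u,v,ox,oy:(u/6+ox-.4,v/6+oy-.4)
H=lambda u,v:g(u,v,310,195); B=lambda u,v:g(u-396,v,185,180)
k=onplane(T,*H(218,85),60)
print("knob",k)
bc=np.array([onplane(T,*H(*p),36) for p in [(90,303),(222,345),(198,452),(60,420)]]); print("board",bc.mean(0))
f=np.array([onplane(T,*H(*p),50) for p in [(157,123),(250,143)]]);b=np.array([onplane(T,*H(*p),50) for p in [(120,292),(213,312)]])
print("front",f,"back",b)
for q in [bc.mean(0),b.mean(0)]:
    d=(k-q)[:2]; print("yaw",np.arctan2(d[1],d[0]),np.linalg.norm(d))
pl=np.array([onplane(T,*B(*p),12) for p in [(497,92),(700,78),(717,283),(512,297)]]); print("plate",pl,pl.mean(0))
# side crops
c=lambda u,v,w,h:cv2.resize(S["pixels"][v:v+h,u:u+w,::-1],None,fx=6,fy=6,interpolation=cv2.INTER_CUBIC)
cv2.imwrite("pics/c2.png",np.hstack([c(255,150,60,60),c(262,245,66,60)]))
for z in (74,86,98): print("ballT",onplane(T,*B(583,157),z))
Rm=cv2.Rodrigues(np.array(W["rvec"]))[0]; print("wristcam",-Rm.T@np.array(W["tvec"]).ravel(),Rm[2],W["camera_matrix"][0])
E
```

```text
knob [ 614.5 -216.8   60. ]
board [ 465.2 -178.6   36. ]
front [[ 596.4 -186.6   50. ]
 [ 585.9 -234.3   50. ]] back [[ 509.3 -166.    50. ]
 [ 499.  -213.4   50. ]]
yaw -0.25056894633621196 154.18419379219648
yaw -0.24106575163525865 113.70249746296341
plate [[667.1 234.7  12. ]
 [674.6 127.3  12. ]
 [565.  117.3  12. ]
 [557.8 224.7  12. ]] [616.1 176.   12. ]
ballT [621.9 180.4  74. ]
ballT [619.9 178.7  86. ]
ballT [617.9 177.1  98. ]
wristcam [127.6 666.6 373.5] [ 0.3 -0.1 -1. ] [325.2   0.  271.3]
```

View pics/c2.png

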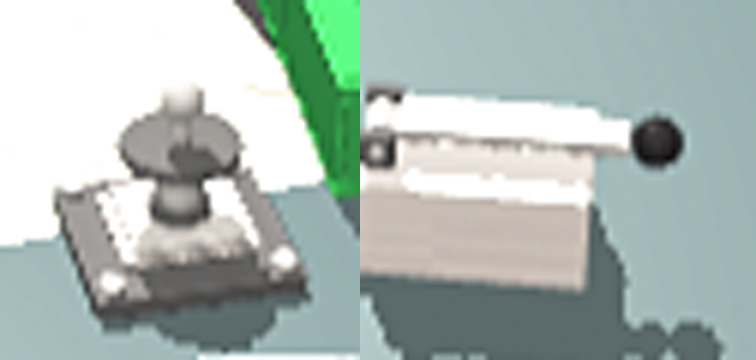

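The side crop shows the ball centre near side pixel (285,166) and the knob at (311,268), so the handle is down. Next are close looks on the way.

```bash
python3 - <<'E'
from h import *
np.set_printoptions(precision=1,suppress=True)
T=snap("top");S=snap("side")
print(tri(ray(T,215.8,205.8),ray(S,284.9,166.3)), tri(ray(T,345.9,208.8),ray(S,311.1,268.1)))
import json
def save(n,d): np.savez(f"{n}.npz",**d)
manip.reach([590,180,260],down(-.24)); W=snap("wrist","w1"); save("w1",W); st()
manip.reach([614,-217,180],down(-.24)); W2=snap("wrist","w2"); save("w2",W2); st()
cv2.imwrite("pics/w12.png",cv2.resize(np.vstack([W["pixels"],W2["pixels"]])[:,:,::-1],(448*1,672))[:600])
cv2.imwrite("pics/w12.png",cv2.resize(np.hstack([W["pixels"],W2["pixels"]])[:,:,::-1],(800,300)))
E
```

```text
(array([620.8, 178.2,  88.7]), np.float64(2.8976276379351043)) (array([ 615.7, -216.8,   60.5]), np.float64(2.763795233100105))
t2.7 [589.7 181.1 259.7] F [-0.   0.4  0.3] T [ 0. -0.  0.] w85.5 gf 0.0 rv [-3.1  0.4  0. ]
t4.2 [ 614.9 -215.   180. ] F [-0.2 -0.3 -0.2] T [-0. -0. -0.] w85.0 gf 0.0 rv [-3.1  0.4 -0. ]
```

View pics/w12.png

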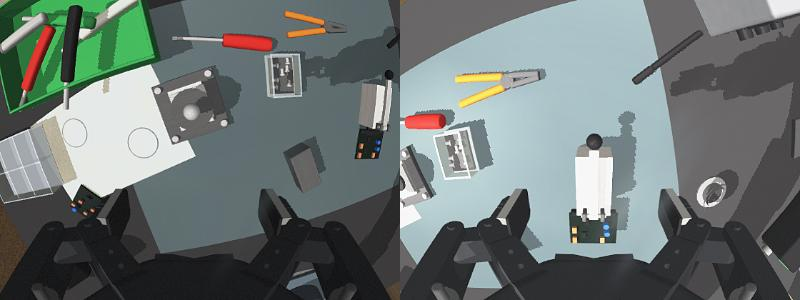

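The left half shows the ball at about (269,157) and the right half the knob at about (272,199), both in full-image pixels. I'll refine both by mask.

```bash
python3 - <<'E'
from h import *
np.set_printoptions(precision=1,suppress=True)
W1=dict(np.load("w1.npz"));W2=dict(np.load("w2.npz"))
def blob(W,u,v,r,f):
    g=cv2.cvtColor(W["pixels"],cv2.COLOR_RGB2GRAY); m=np.zeros_like(g); m[v-r:v+r,u-r:u+r]=f(g[v-r:v+r,u-r:u+r])*255
    n,l,s,c=cv2.connectedComponentsWithStats(m); i=1+np.argmax(s[1:,4]); print(s[i],c[i]); return c[i]
k=blob(W2,272,199,18,lambda g:g<60)
b=blob(W1,269,157,20,lambda g:g>135)
print(W1["pixels"][140:180:3,269].mean(1), W1["pixels"][157,245:295:3].mean(1))
print("knob",onplane(W2,*k,60,True))
for z in (76,86,88,92,98): print("ball",onplane(W1,*b,z,True))
T=snap("top");S=snap("side")
print(tri(ray(S,284.9,166.3),ray(W1,*b,True)),tri(ray(S,311.1,268.1),ray(W2,*k,True)))
# collar/head direction: block edges in w2
hsv=cv2.cvtColor(W2["pixels"],cv2.COLOR_RGB2HSV); m=((hsv[...,2]>215)&(hsv[...,1]<40)).astype(np.uint8); m[:195]=0;m[310:]=0;m[:,:230]=0;m[:,320:]=0
n,l,s,c=cv2.connectedComponentsWithStats(m); i=1+np.argmax(s[1:,4]); ys,xs=np.where(l==i); print(s[i])
for v in (215,240,265,285):
    x=xs[ys==v]; 
    if len(x): L,Rr=onplane(W2,x.min(),v,50,True),onplane(W2,x.max(),v,50,True); print(v,x.min(),x.max(),L,Rr,(L+Rr)/2)
E
```

```text
[261 187  22  22 202] [273.2 195.5]
[257 148  20  20 325] [266.3 157.4]
[100.7  97.7 103.7 145.  177.7 209.3 202.7 207.  189.  157.3 101.3  99.3
  98.  103.3] [102.7 100.7 100.3  94.7 178.  206.7 220.3 213.  200.3 178.3 153.  117.3
  62.   61.3 107.   80.  103.3]
knob [ 617.9 -217.7   60. ]
ball [617.8 179.5  76. ]
ball [619.1 179.   86. ]
ball [619.4 178.9  88. ]
ball [619.9 178.7  92. ]
ball [620.7 178.4  98. ]
(array([620.9, 178.5,  89. ]), np.float64(2.797924400510527)) (array([ 617.5, -217.5,   60.9]), np.float64(1.222492399308262))
[ 245  211   53   97 4199]
215 265 278 [ 599.1 -205.6   50. ] [ 596.4 -217.2   50. ] [ 597.8 -211.4   50. ]
240 245 297 [ 579.5 -181.3   50. ] [ 568.1 -228.9   50. ] [ 573.8 -205.1   50. ]
265 246 296 [ 553.8 -175.3   50. ] [ 542.5 -222.5   50. ] [ 548.2 -198.9   50. ]
285 247 295 [ 531.8 -170.3   50. ] [ 520.6 -216.9   50. ] [ 526.2 -193.6   50. ]
```

```bash
cat >> h.py <<'E'
YAW=-.237
E3=np.eye(3)
def hf(org,p,yaw=YAW): # head frame -> world
    return np.array(org)+R.from_euler('z',yaw).apply(p)
def arc(org,th,yaw=YAW): return hf(org,[-52+106*np.cos(th),0,60+106*np.sin(th)],yaw)
ORG0=[563.5,-203.3,0]
E
python3 - <<'E'
from h import *
move_gripper(50,20)
k=arc(ORG0,0)
manip.reach(k+[0,0,45],down(YAW))
print(manip.line_to(k,max_speed=80,f_stop=4)); st()
move_gripper(0,20); st()
snap("wrist","w3")
for th in np.arange(.15,2.01,.185):
    if manip.line_to(arc(ORG0,th),max_speed=100,f_stop=8): print("stop",th); st(); break
s=st(); snap("side","s3"); snap("wrist","w4")
a=cv2.resize(np.hstack([cv2.imread("pics/s3.png"),cv2.imread("pics/w4.png")]),(800,300)); cv2.imwrite("pics/v5.png",a)
E
```

```text
False
t5.9 [ 616.  -216.2   60. ] F [-0.1 -0.6 -0. ] T [ 0.   -0.04 -0.01] w50.2 gf 0.0 rv [ 3.119 -0.372 -0.   ]
t6.4 [ 616.2 -216.    60.2] F [ 0.  -0.   2.5] T [ 0.01 -0.05  0.02] w-0.4 gf 0.7 rv [ 3.12e+00 -3.71e-01  1.00e-03]
t10.2 [ 470.7 -180.8  156.5] F [ 0.7 -1.3  0.7] T [ 0.01  0.01 -0.04] w-0.1 gf 0.0 rv [-3.12e+00  3.71e-01 -1.00e-03]
```

View pics/v5.png

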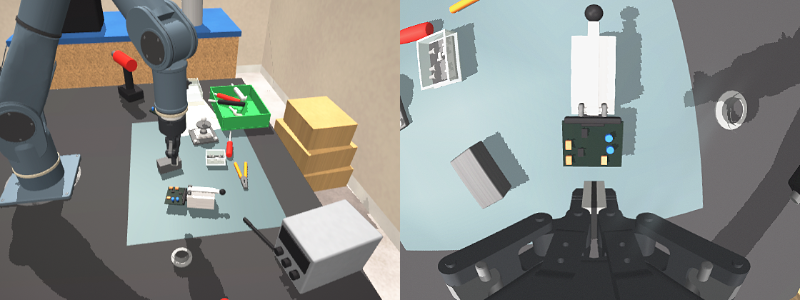

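The gripper closed to 0, so it missed the knob and the handle is still down. The picture taken at closing should show why.

```bash
python3 - <<'E'
import cv2
a=cv2.imread("pics/w3.png")[100:420,130:430]; cv2.imwrite("pics/v6.png",cv2.resize(a,None,fx=1.8,fy=1.8))
E
```

```text
(no output)
```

View pics/v6.png

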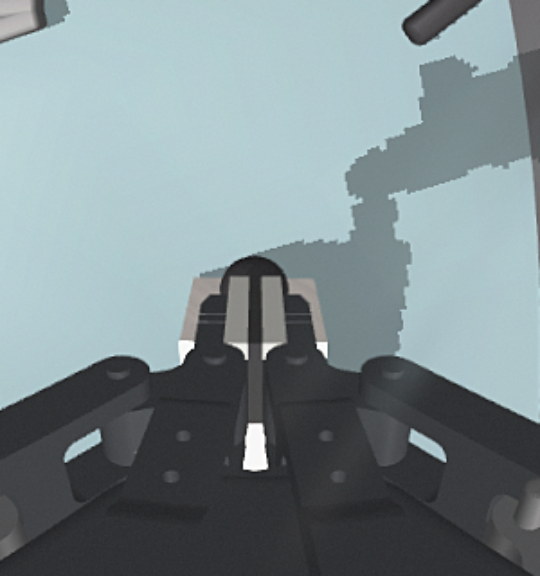

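```bash
python3 - <<'E'
from h import *
np.set_printoptions(precision=1,suppress=True)
W=snap("wrist","w5"); np.savez("w5.npz",**W); S=snap("side"); T=snap("top")
def blob(img,u,v,r,f):
    g=cv2.cvtColor(img,cv2.COLOR_RGB2GRAY); m=np.zeros_like(g); v0=max(v-r,0); m[v0:v+r,u-r:u+r]=f(g[v0:v+r,u-r:u+r])*255
    m=cv2.morphologyEx(m,cv2.MORPH_CLOSE,np.ones((5,5)))
    n,l,s,c=cv2.connectedComponentsWithStats(m); i=1+np.argmax(s[1:,4]); s=s[i];print(s,c[i]); return s[:2]+s[2:4]/2-.5
k=blob(W["pixels"],272,18,18,lambda g:g<60)
ks=blob(S["pixels"],311,268,9,lambda g:g<50)
kt=blob(T["pixels"],346,209,6,lambda g:g<60)
print("W",onplane(W,*k,60,True),"S",onplane(S,*ks,60),"T",onplane(T,*kt,60))
print(tri(ray(W,*k,True),ray(S,*ks)),tri(ray(T,*kt),ray(S,*ks)),tri(ray(T,*kt),ray(W,*k,True)))
g=cv2.cvtColor(W["pixels"],cv2.COLOR_RGB2HSV); m=((g[...,2]>200)&(g[...,1]<40))
for v in range(30,170,6):
    x=np.where(m[v,225:330])[0]+225
    if len(x): print(v,x.min(),x.max(),onplane(W,(x.min()+x.max())/2,v,50,True),np.linalg.norm(onplane(W,x.min()-.5,v,50,True)-onplane(W,x.max()+.5,v,50,True)))
W3=cv2.imread("pics/w3.png"); 
E
```

```text
[259   7  25  23 210] [273.9  19.2]
[308 265   7   8  38] [311.1 268.8]
[344 207   5   5  20] [346.1 208.9]
W [ 616.1 -215.9   60. ] S [ 616.8 -217.4   60. ] T [ 613.8 -217.    60. ]
(array([ 616.9, -216. ,   58.4]), np.float64(0.5847191356803345)) (array([ 615.4, -217.3,   59.7]), np.float64(2.9701878702315945)) (array([ 611.6, -214.7,   75.2]), np.float64(0.5034230089314244))
30 225 311 [ 609.6 -211.9   50. ] 68.43412285765562
36 225 311 [ 604.7 -210.8   50. ] 68.34994662313345
42 225 310 [ 599.9 -209.2   50. ] 67.49103867086254
48 225 278 [ 598.1 -195.9   50. ] 42.35929295017402
54 225 301 [ 591.  -203.5   50. ] 60.3170758523592
60 225 301 [ 586.2 -202.3   50. ] 60.30031421438591
66 225 301 [ 581.5 -201.2   50. ] 60.2976040010491
72 225 301 [ 576.7 -200.    50. ] 60.30884648637384
78 225 301 [ 572.  -198.9   50. ] 60.33396689201351
84 225 301 [ 567.3 -197.8   50. ] 60.37291393547323
90 225 301 [ 562.7 -196.6   50. ] 60.42565948158339
96 225 301 [ 558.  -195.5   50. ] 60.49219829391672
102 225 300 [ 553.4 -194.    50. ] 59.78386191575451
108 225 300 [ 548.8 -192.9   50. ] 59.876823221973545
114 225 300 [ 544.2 -191.7   50. ] 59.98351735924815
120 225 300 [ 539.5 -190.6   50. ] 60.10402898115598
126 225 300 [ 534.9 -189.5   50. ] 60.23846553728979
132 225 300 [ 530.2 -188.3   50. ] 60.386957594575414
138 225 300 [ 525.5 -187.2   50. ] 60.54965925581973
144 225 329 [ 518.2 -197.3   50. ] 84.1959924703593
150 225 329 [ 513.4 -196.1   50. ] 84.46246497256703
156 225 299 [ 511.5 -183.4   50. ] 60.318862671110786
162 225 231 [ 513.4 -155.5   50. ] 5.72029830661591
168 225 226 [ 509.2 -152.2   50. ] 1.6440601288395045
```

```bash
python3 - <<'E'
from h import *
W=dict(np.load("w5.npz")); s=monitor.read_state()
A=R.from_quat(s["tcp_rot"]).as_matrix(); p=np.array(s["tcp_pos"])
Rm=cv2.Rodrigues(W["rvec"])[0]; t=W["tvec"].ravel(); K=W["camera_matrix"]
def proj(q): # tool-frame point
    c=Rm@(A@np.array(q)+p)+t; th=np.arctan2(np.hypot(c[0],c[1]),c[2]); h=np.hypot(c[0],c[1]); return (np.array([K[0,2],K[1,2]])+K[0,0]*th*c[:2]/h).round(1)
print("knob@tcp",proj([0,0,0]))
for z in (-20,-10,0,10,19): print(z,proj([11,0,z]),proj([-11,0,z]))
st()
E
```

```text
knob@tcp [270.7 261.3]
-20 [270.6 259. ] [270.6 299.9]
-10 [270.6 249.9] [270.6 289.2]
0 [270.7 241.9] [270.7 279.6]
10 [270.7 234.6] [270.7 270.9]
19 [270.8 228.8] [270.8 263.8]
t10.4 [ 470.7 -180.9  156.5] F [0.9 1.  0.3] T [-0.02  0.06 -0.01] w-0.3 gf 0.0 rv [ 3.119e+00 -3.710e-01  1.000e-03]
```

```bash
python3 - <<'E'
from h import *
S=snap("side"); 
for z in (137.5,156.5,166.5,176,190): print(z,cv2.projectPoints(np.array([[470.7,-180.9,z]]),S["rvec"],S["tvec"],S["camera_matrix"],None)[0].ravel().round(1))
a=S["pixels"][180:270,190:290,::-1]; b=cv2.imread("pics/w5.png")[220:320,220:320]
cv2.imwrite("pics/v7.png",np.hstack([cv2.resize(a,(500,450),interpolation=cv2.INTER_CUBIC),cv2.resize(b,(300,300)).repeat(1,0) if 0 else cv2.copyMakeBorder(cv2.resize(b,(300,300)),0,150,0,0,cv2.BORDER_CONSTANT)]))
E
```

```text
137.5 [244.5 238.9]
156.5 [244.1 232.4]
166.5 [243.9 229. ]
176 [243.7 225.6]
190 [243.4 220.6]
```

View pics/v7.png

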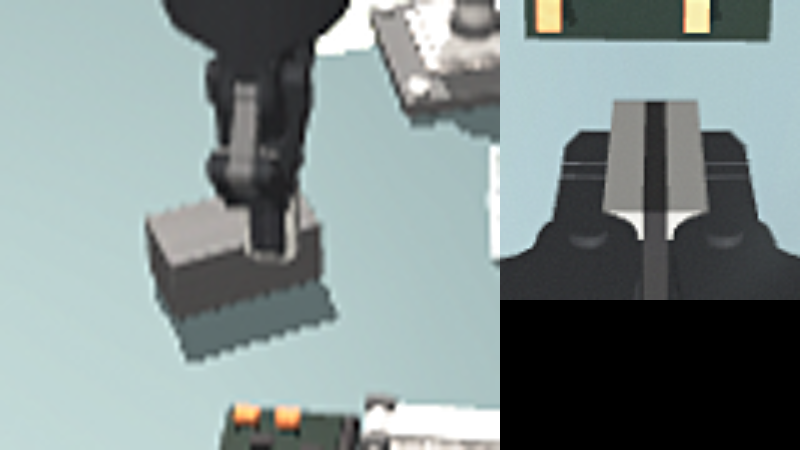

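The side crop shows the fingertips at about the reported TCP height, and the wrist crop puts them even farther back. So the tips stand well behind where the spec says, and the fingers closed above the knob. I'll check this by gently touching clear bench.

```bash
python3 - <<'E'
from h import *
manip.reach([560,-100,70],down(YAW)); st()
print(manip.line_to([560,-100,25],max_speed=60,f_stop=4))
print(manip.line_to([560,-100,-20],max_speed=25,f_stop=4)); st()
manip.line_to([560,-100,40],max_speed=100)
for w in (20,48):
  move_gripper(w); W=snap("wrist",f"g{w}"); st()
E
```

```text
t11.1 [ 559.8 -100.2   69.6] F [-0.3 -0.1  1.2] T [-0.08 -0.01 -0.02] w0.1 gf 0.0 rv [ 3.119e+00 -3.710e-01 -1.000e-03]
False
True
t13.3 [ 559.9 -100.    -9.6] F [-1.6 -0.1  8.2] T [ 0.09  0.23 -0.02] w0.3 gf 4.0 rv [-3.119  0.372  0.   ]
t14.3 [ 559.8 -100.    39.7] F [-0.  -0.2  0.4] T [0.   0.03 0.  ] w20.1 gf 0.0 rv [ 3.12e+00 -3.72e-01 -3.00e-03]
t14.8 [ 560. -100.   40.] F [ 0.3  0.  -0.5] T [ 0.03  0.03 -0.04] w48.0 gf 0.0 rv [-3.12e+00  3.71e-01  2.00e-03]
```

The tips touch the bench at reported z = -9.6, so the true grasp point is about 28.6 mm behind the reported TCP. I'll correct for that and retry the handle.

```bash
cat >> h.py <<'E'
ZO=np.array([0,0,28.6])
def go(p,**k): return manip.line_to(list(np.array(p)-ZO),**k)
def jump(p,yaw=YAW): manip.reach(list(np.array(p)-ZO),down(yaw))
E
python3 - <<'E'
from h import *
k=arc(ORG0,0)
jump(k+[0,0,45])
print(go(k,max_speed=80,f_stop=4)); st()
move_gripper(0,25); s=st()
if s["gripper_width"]>12:
  for th in np.arange(.15,2.01,.185):
    if go(arc(ORG0,th),max_speed=100,f_stop=8): print("stop",th); st(); break
  s=st(); snap("side","s8"); snap("wrist","w8")
  a=cv2.resize(np.hstack([cv2.imread("pics/s8.png"),cv2.imread("pics/w8.png")]),(800,300)); cv2.imwrite("pics/v8.png",a)
E
```

```text
False
t16.1 [ 616.  -216.3   31.4] F [-0.2 -0.9  0.1] T [-0.04 -0.07  0.04] w48.1 gf 0.0 rv [ 3.119 -0.372 -0.   ]
t16.4 [ 616.3 -216.1   31.9] F [-0.2  0.7  3.9] T [ 0.11  0.06 -0.06] w18.5 gf 24.3 rv [ 3.12e+00 -3.71e-01  1.00e-03]
stop 1.8149999999999997
t19.7 [ 497.2 -187.   135.9] F [1.5 0.3 0.4] T [ 0.17 -0.12 -0.01] w17.5 gf 24.4 rv [ 3.119 -0.371  0.004]
t19.7 [ 497.2 -187.   135.9] F [1.5 0.3 0.4] T [ 0.17 -0.12 -0.01] w17.5 gf 24.4 rv [ 3.119 -0.371  0.004]
```

View pics/v8.png

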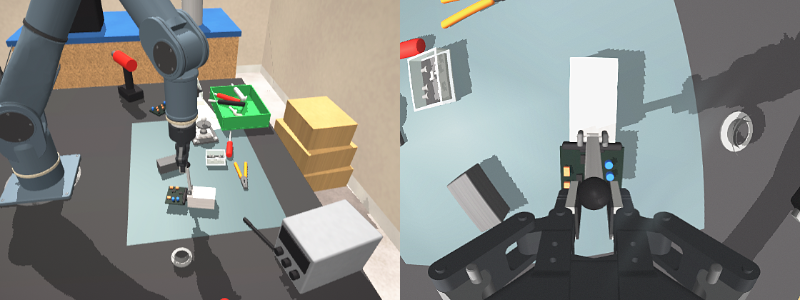

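The handle is raised to about 1.72 rad and the holder stands flat. I'll nudge it a bit further back, release, and measure the block again.

```bash
python3 - <<'E'
from h import *
np.set_printoptions(precision=1,suppress=True)
for th in (1.8,1.9,2.0):
    print(th,go(arc(ORG0,th),max_speed=50,f_stop=10)); st()
manip.pause(.2); W=snap("wrist","w9"); 
move_gripper(40)
p=np.array(monitor.read_state()["tcp_pos"])+ZO
go(p+[0,0,45],max_speed=150); st()
manip.pause(.2)
W=snap("wrist","w10"); np.savez("w10.npz",**W)
hs=cv2.cvtColor(W["pixels"],cv2.COLOR_RGB2HSV); m=((hs[...,2]>200)&(hs[...,1]<40)).astype(np.uint8)
n,l,s,c=cv2.connectedComponentsWithStats(m)
for i in range(1,n):
    if s[i,4]>400:
        q=cv2.boxPoints(cv2.minAreaRect(np.argwhere(l==i)[:,::-1].astype(np.float32))); print(s[i]); 
        if abs(c[i][0]-272)<60: print(np.array([onplane(W,*x,50,True) for x in q]))
E
```

```text
1.8 False
t20.1 [ 489.6 -185.4  134.5] F [-0.3  1.   1.5] T [ 0.2 -0.2 -0. ] w17.9 gf 24.4 rv [ 3.1 -0.4  0. ]
1.9 False
t20.5 [ 479.6 -182.9  131.8] F [-1.1  2.4  6.4] T [ 0.4 -0.  -0. ] w16.3 gf 23.9 rv [ 3.1 -0.4  0. ]
2.0 True
t20.7 [ 471.9 -180.9  128.9] F [-1.2  2.5  5. ] T [0.3 0.3 0.1] w14.5 gf 22.0 rv [ 3.1 -0.4  0. ]
t21.8 [ 473.1 -181.   174. ] F [ 0.4  0.4 -0.2] T [0. 0. 0.] w40.1 gf 0.0 rv [ 3.1 -0.4  0. ]
[    0     0   418   346 87804]
[435 140  35  41 420]
```

```bash
python3 - <<'E'
from h import *
np.set_printoptions(precision=1,suppress=True)
W=dict(np.load("w10.npz"))
hs=cv2.cvtColor(W["pixels"],cv2.COLOR_RGB2HSV); print(hs[60:200:20,272],hs[100,200])
for S0 in (8,15):
  m=((hs[...,2]>225)&(hs[...,1]<S0)).astype(np.uint8); n,l,s,c=cv2.connectedComponentsWithStats(m)
  for i in range(1,n):
    if s[i,4]>800 and abs(c[i][0]-272)<70:
        q=cv2.boxPoints(cv2.minAreaRect(np.argwhere(l==i)[:,::-1].astype(np.float32))); print(S0,s[i],np.array([onplane(W,*x,50,True) for x in q]))
S=snap("side");T=snap("top")
for nm,d,(u0,u1,v0,v1),fish in (("W",W,(235,310,120,360),1),("S",S,(225,300,195,262),0),("T",T,(315,360,215,265),0)):
    g=d["pixels"].max(2)[v0:v1,u0:u1]; m=(g<40).astype(np.uint8); n,l,s,c=cv2.connectedComponentsWithStats(m)
    for i in range(1,n):
        if s[i,4]>15: print(nm,s[i]+[u0,v0,0,0,0])
E
```

```text
[[  0   0 247]
 [  0   0 247]
 [  0   0 247]
 [  0   0 247]
 [ 15   2 246]
 [ 30   8 164]
 [ 20   9 163]] [ 93  36 213]
8 [ 240   54   60  105 5516] [[ 515.  -163.1   50. ]
 [ 600.7 -185.9   50. ]
 [ 588.5 -233.    50. ]
 [ 502.5 -211.5   50. ]]
15 [ 240   54   60  105 5616] [[ 515.1 -162.9   50. ]
 [ 601.  -185.9   50. ]
 [ 588.6 -233.1   50. ]
 [ 502.5 -211.4   50. ]]
W [283 162  22   2  22]
W [256 208  22   5  34]
S [242 195   5   6  23]
S [249 226   8   9  33]
```

```bash
python3 - <<'E'
from h import *
np.set_printoptions(precision=1,suppress=True)
o=np.array([565.2,-201.8,0]);yaw=-.252
S=snap("side"); c,w=ray(S,252.5,230)
r=R.from_euler('z',-yaw); c=r.apply(c-o);w=r.apply(w); p=c+w*(-c[1]/w[1]); print(p,np.hypot(p[0]+52,p[2]-60),np.arctan2(p[2]-60,p[0]+52))
E
```

```text
[-78.6   0.  162.4] 105.74513385391015 1.8248792645935756
```

The knob radius comes out at 105.7 mm (106 given) and the angle at 1.82 rad, so the handle is past upright. Now I'll grip the block and carry it over the post.

```bash
cat >> h.py <<'E'
ORG1=np.array([565.2,-201.8,0]); Y1=-.252
E
python3 - <<'E'
from h import *
np.set_printoptions(precision=1,suppress=True)
p=np.array(monitor.read_state()["tcp_pos"])+ZO
go(p+[0,0,25],max_speed=200); move_gripper(75,30)
jump(ORG1+[0,0,235],Y1)
print(go(ORG1+[0,0,80],max_speed=150,f_stop=6),go(ORG1+[0,0,30],max_speed=60,f_stop=4)); st()
move_gripper(0,80); s=st()
if s["gripper_width"]>40:
    p=np.array(s["tcp_pos"])+ZO
    print(go(p+[0,0,12],max_speed=40)); st()
    go(p+[0,0,125],max_speed=120); manip.pause(.2); st(); S=snap("side","s11"); W=snap("wrist","w11")
    a=cv2.resize(cv2.imread("pics/s11.png")[150:330,170:360],None,fx=2.9,fy=2.9); b=cv2.imread("pics/w11.png")[:,150:400]
    h=500; cv2.imwrite("pics/v11.png",np.hstack([cv2.resize(a,(500,474)),cv2.resize(b,(282,474))]))
E
```

```text
False False
t25.5 [ 565.4 -202.     1.7] F [-0.2 -0.5  0.5] T [-0.  0.  0.] w75.4 gf 0.0 rv [ 3.1 -0.4  0. ]
t25.9 [ 565.5 -201.8    2. ] F [-0.4  1.2  5.9] T [0.1 0.2 0. ] w47.1 gf 83.0 rv [-3.1  0.4 -0. ]
False
t26.4 [ 565.5 -201.7   14. ] F [ 0.8  0.2 -7.2] T [ 0.1 -0.1 -0. ] w47.4 gf 83.0 rv [-3.1  0.4 -0. ]
t27.6 [ 565.2 -201.7  126.3] F [-0.9 -0.4 -5.8] T [-0.  -0.1 -0.1] w47.2 gf 83.0 rv [-3.1  0.4  0. ]
```

View pics/v11.png

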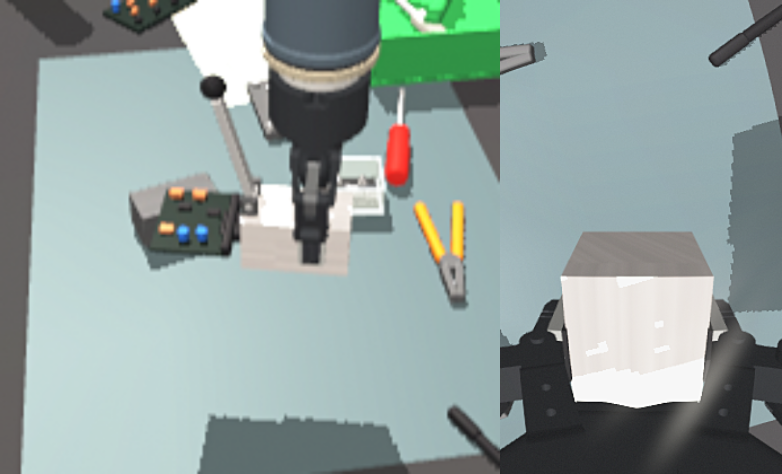

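The holder hangs level in the grip, with the handle folded back. I'll do a tilt check, then the transit and a gentle descent.

```bash
python3 - <<'E'
from h import *
np.set_printoptions(precision=1,suppress=True)
S=snap("side"); g=S["pixels"].max(2)[170:200,238:264]; m=(g<60).astype(np.uint8); n,l,s,c=cv2.connectedComponentsWithStats(m); i=1+np.argmax(s[1:,4]); k=s[i,:2]+s[i,2:4]/2-.5+[238,170]; print(s[i],k)
c,w=ray(S,*k); r=R.from_euler('z',-Y1); o=ORG1+[0,0,124.6]; c=r.apply(c-o);w=r.apply(w); p=c+w*(-c[1]/w[1]); print("knob head",p,np.hypot(p[0]+52,p[2]-60))
t=np.array([620,178.5,0])
go(t+[0,0,155],max_speed=250); manip.pause(.3); s0=st()
print(go(t+[0,0,138],max_speed=60,f_stop=4)); st()
print(go(t+[0,0,85],max_speed=25,f_stop=4)); st()
E
```

```text
[ 8  9 10  8 60] [250.5 182.5]
knob head [-78.6   0.  162. ] 105.4334627477481
t29.8 [620.  178.  126.5] F [-0.4  0.3 -6.7] T [-0.1 -0.1 -0. ] w47.0 gf 83.1 rv [-3.1  0.4  0. ]
False
t30.2 [619.7 178.5 108.8] F [ 0.5 -1.  -6. ] T [-0.1 -0.1 -0. ] w47.2 gf 83.1 rv [ 3.1 -0.4 -0. ]
True
t31.7 [620.4 178.1  69.9] F [ 0.1 -0.4  5.4] T [-0.1 -0.2 -0. ] w46.7 gf 84.0 rv [ 3.1 -0.4  0. ]
```

```bash
python3 - <<'E'
from h import *
t=np.array([620,178.5,0])
for f in (8,10):
    print(go(t+[0,0,80],max_speed=12,f_stop=f)); st()
E
```

```text
True
t32.0 [620.5 178.1  69.9] F [-0.5  0.1  6.3] T [-0.    0.14  0.03] w47.1 gf 84.5 rv [ 3.116e+00 -3.950e-01  1.000e-03]
True
t32.4 [620.8 178.2  69.9] F [-0.8  0.5  6.1] T [0.02 0.15 0.05] w46.8 gf 84.4 rv [-3.116e+00  3.950e-01 -2.000e-03]
```

```bash
python3 - <<'E'
from h import *
np.set_printoptions(precision=1,suppress=True)
t=np.array([620.5,178.2,0])
print(go(t+[0,0,85],max_speed=15,f_stop=16)); s=st(); manip.pause(.4); s=st()
W=snap("wrist","w12"); S=snap("side","s12"); T=snap("top","t12")
# collar visible beneath? sample side image columns near collar
for z in (60,64,68): print(z,cv2.projectPoints(np.array([[620.,178.,z]]),S["rvec"],S["tvec"],S["camera_matrix"],None)[0].ravel())
E
```

```text
True
t32.7 [621.8 178.2  69.9] F [-0.5  1.5  6. ] T [-0.   0.1  0. ] w47.4 gf 84.2 rv [-3.1  0.4 -0. ]
t33.1 [621.7 178.2  69.9] F [-0.8 -1.   5.9] T [-0.   0.1 -0. ] w47.4 gf 84.2 rv [-3.1  0.4 -0. ]
60 [284.  174.5]
64 [284.  173.4]
68 [284.1 172.3]
```

The stop is rigid from 4 to 22 N with no further travel, which is what collar contact should feel like. I'll release, back off straight up and measure.

```bash
python3 - <<'E'
from h import *
np.set_printoptions(precision=1,suppress=True)
s=monitor.read_state(); p=np.array(s["tcp_pos"])+ZO
move_gripper(75,30); st()
print(go(p+[0,0,45],max_speed=80,f_stop=6)); go(p+[0,0,190],max_speed=200); manip.pause(.2); st()
W=snap("wrist","w13"); np.savez("w13.npz",**W); S=snap("side","s13"); T=snap("top","t13")
np.savez("s13.npz",**S)
hs=cv2.cvtColor(W["pixels"],cv2.COLOR_RGB2HSV)
m=((hs[...,2]>225)&(hs[...,1]<12)).astype(np.uint8); n,l,s,c=cv2.connectedComponentsWithStats(m)
for i in range(1,n):
    if s[i,4]>800:
        q=cv2.boxPoints(cv2.minAreaRect(np.argwhere(l==i)[:,::-1].astype(np.float32))); print(s[i])
        if abs(c[i][0]-272)<70: print(np.array([onplane(W,*x,118,True) for x in q]))
c=cv2.projectPoints(np.array([(p-[0,0,30])+R.from_euler('z',Y1).apply([-78.6,0,162.2])]),S["rvec"],S["tvec"],S["camera_matrix"],None)[0].ravel(); print("pred knob",c)
u,v=c.astype(int); g=S["pixels"].max(2)[v-12:v+12,u-12:u+12]; m=(g<60).astype(np.uint8); n,l,s,cc=cv2.connectedComponentsWithStats(m)
for i in range(1,n):
    if s[i,4]>15: print(s[i]+[u-12,v-12,0,0,0])
E
```

```text
t33.6 [621.  177.7  68.7] F [ 1.   1.4 -0.2] T [ 0.1 -0.  -0. ] w75.3 gf 0.0 rv [ 3.1 -0.4  0. ]
False
t35.4 [621.2 178.2 258.6] F [-0.3 -0.7 -0.2] T [-0. -0. -0.] w74.8 gf 0.0 rv [ 3.1 -0.4  0. ]
[   56   116   242   184 20105]
[ 94 192  33  36 913]
[ 186  205   39   38 1164]
[[631.  259.9 118. ]
 [621.6 223.8 118. ]
 [585.4 235.  118. ]
 [594.5 272.7 118. ]]
pred knob [257.6 121.4]
[255 119   6   6  28]
```

The knob shows up within 0.2 px of the prediction, so the holder stands upright at the height I felt. Now I'll grip the knob, slightly deeper this time, and bring the handle over.

```bash
cat >> h.py <<'E'
ORG2=np.array([621.1,178,68.2])
E
python3 - <<'E'
from h import *
D=np.array([0,0,-3.])
move_gripper(50,25)
k=arc(ORG2,1.825,Y1)+D
jump(k+[0,0,35],Y1)
print(go(k,max_speed=60,f_stop=4)); st()
move_gripper(0,25); s=st()
if s["gripper_width"]>12:
  for th in np.arange(1.7,.39,-.1625):
    if go(arc(ORG2,th,Y1)+D,max_speed=90,f_stop=7): print("stop",th); st(); break
  manip.pause(.2); s=st()
E
```

```text
False
t37.1 [545.1 197.5 199.3] F [-0.1  0.5  0.8] T [-0.02  0.   -0.02] w50.0 gf 0.0 rv [ 3.117 -0.395  0.   ]
t37.5 [545.  197.8 199.6] F [-1.   0.2  3.1] T [0.1 0.2 0. ] w18.1 gf 24.3 rv [-3.116e+00  3.940e-01 -1.000e-03]
stop 1.5374999999999999
t38.1 [574.9 190.1 202.4] F [-1.2 -0.1  3. ] T [0.11 0.29 0.04] w18.3 gf 24.9 rv [-3.117e+00  3.940e-01  1.000e-03]
t38.3 [574.9 190.3 202.4] F [-1.   0.2  1.3] T [ 0.08  0.15 -0.02] w18.3 gf 24.8 rv [-3.117e+00  3.940e-01  1.000e-03]
```

```bash
python3 - <<'E'
from h import *
for th in np.arange(1.45,.39,-.15):
    r=go(arc(ORG2,th,Y1)+[0,0,-2],max_speed=70,f_stop=10)
    s=monitor.read_state(); print("%.2f"%th,r,np.round(s["tcp_pos"],1),np.round(s["force"],1),"%.1f"%s["gripper_width"])
    if r or s["gripper_width"]<11: break
E
```

```text
1.45 False [583.2 187.7 202.3] [-1.3  1.  -1.5] 17.6
1.30 False [598.6 183.5 199.4] [-0.7  0.6 -1.5] 18.4
1.15 False [613.1 179.8 194.1] [-1.   0.1  0. ] 17.9
1.00 False [626.6 176.3 186.5] [ 0.5 -0.5  1.4] 17.8
0.85 False [638.8 173.2 176.8] [ 0.9 -0.3  1.5] 18.0
0.70 False [649.5 170.5 165.4] [ 0.1 -0.2  1.7] 18.0
0.55 False [658.3 168.2 152.4] [ 2.1 -0.9  1.6] 18.1
0.40 False [665.1 166.4 138.2] [ 1.9 -0.6  1.4] 18.2
```

```bash
python3 - <<'E'
from h import *
for th in (.3,.2,.1,.03,-.04):
    r=go(arc(ORG2,th,Y1)+[0,0,-2],max_speed=40,f_stop=10)
    s=monitor.read_state(); print("%.2f"%th,r,np.round(s["tcp_pos"],1),np.round(s["force"],1),"%.1f"%s["gripper_width"])
    if r: break
E
```

```text
0.30 False [668.7 165.7 128.6] [ 1.5 -0.7  1.9] 18.0
0.20 False [671.3 165.  118.3] [ 2.3 -0.9  0.2] 18.1
0.10 False [672.7 164.6 107.8] [ 1.5 -0.6  0.2] 17.9
0.03 False [673.1 164.6 100.4] [ 1.8 -1.1 -0.5] 18.1
-0.04 False [673.  164.6  93.1] [ 0.8 -0.4  0.2] 18.0
```

```bash
python3 - <<'E'
from h import *
p=np.array(monitor.read_state()["tcp_pos"])+ZO
print(go(p+[0,0,-8],max_speed=15,f_stop=8)); st()
S=snap("side","s14"); W=snap("wrist","w14")
for th in (0,.1): print(cv2.projectPoints(arc(ORG2,th,Y1)[None],S["rvec"],S["tvec"],S["camera_matrix"],None)[0].ravel())
E
```

```text
True
t43.4 [673.8 164.5  91.7] F [-1.2  1.1  6.3] T [ 0.18  0.39 -0.01] w17.7 gf 26.4 rv [-3.116e+00  3.940e-01 -2.000e-03]
[303.16822622 155.94233621]
[303.15067763 152.77220872]
```

```bash
python3 - <<'E'
from h import *
np.set_printoptions(precision=1,suppress=True)
move_gripper(45,25); p=np.array(monitor.read_state()["tcp_pos"])+ZO
go(p+[0,0,90],max_speed=150); manip.pause(.2); st()
S=snap("side","s15");W=snap("wrist","w15");T=snap("top","t15"); np.savez("w15.npz",**W)
def find(d,pt,r,thr):
    u,v=pt; g=d["pixels"].max(2)[v-r:v+r,u-r:u+r]; n,l,s,c=cv2.connectedComponentsWithStats((g<thr).astype(np.uint8)); 
    for i in range(1,n):
        if s[i,4]>14: print(s[i]+[u-r,v-r,0,0,0])
find(S,(303,157),12,60); find(T,(217,190),14,60); find(W,(272,199),35,60)
c=cv2.projectPoints(arc(ORG2,0,Y1)[None],T["rvec"],T["tvec"],T["camera_matrix"],None)[0].ravel(); print("topred",c)
E
```

```text
t44.8 [673.1 164.1 179.8] F [-0.6  0.7  0.3] T [ 0.1 -0.  -0. ] w44.9 gf 0.0 rv [ 3.1 -0.4 -0. ]
[300 154   6   6  25]
[203 176  28  14 227]
[237 172  67  24 141]
[254 215  37  19 470]
topred [219.  185.3]
```

The side view puts the knob at (302.5,156.5) against (303.2,155.9) predicted for flat. I'll press from above with closed fingertips to confirm and complete the lock.

```bash
python3 - <<'E'
from h import *
k=arc(ORG2,0,Y1)
move_gripper(0,25)
go(k+[0,0,50],max_speed=100)
print(go(k+[0,0,20],max_speed=25,f_stop=4)); st()
print(go(k+[0,0,15],max_speed=10,f_stop=14)); s=st(); print("tip z",s["tcp_pos"][2]+9.6,"knob top if flat",k[2]+10)
print(go(k+[0,0,15],max_speed=10,f_stop=14)); s=st()
E
```

```text
True
t46.8 [674.  164.4 127.3] F [-1.2  1.   6.6] T [ 0.07  0.24 -0.  ] w0.0 gf 3.4 rv [ 3.116e+00 -3.940e-01  3.000e-03]
True
t47.5 [677.3 163.2 124.6] F [-1.9  0.2 11.1] T [ 0.01  0.46 -0.02] w0.1 gf 5.4 rv [-3.117  0.395 -0.015]
tip z 134.18324279676693 knob top if flat 138.2
True
t48.0 [678.8 162.8 124.1] F [-2.  -0.5 12.7] T [ 0.04  0.52 -0.02] w0.2 gf 6.6 rv [-3.115  0.395 -0.025]
```

```bash
python3 - <<'E'
from h import *
np.set_printoptions(precision=1,suppress=True)
p=np.array(monitor.read_state()["tcp_pos"])+ZO
go(p+[0,0,25],max_speed=100)
b=hf(ORG2,[26,0,64],Y1)+[0,0,19]
go(b+[0,0,15],max_speed=100)
print(go(b+[0,0,-6],max_speed=20,f_stop=4)); s=st(); print("bar top",s["tcp_pos"][2]+9.6,"flat",ORG2[2]+64)
print(go(b+[0,0,-10],max_speed=10,f_stop=15)); s=st()
p=np.array(s["tcp_pos"])+ZO; go(p+[0,0,110],max_speed=200); manip.pause(.3); st()
S=snap("side","s16"); T=snap("top","t16"); W=snap("wrist","w16")
u,v=303,157; g=S["pixels"].max(2)[v-12:v+12,u-12:u+12]; n,l,q,c=cv2.connectedComponentsWithStats((g<60).astype(np.uint8))
print(q[1:]+[u-12,v-12,0,0,0])
E
```

```text
True
t49.7 [646.6 171.4 122.1] F [-1.5  0.2  7. ] T [-0.   0.3 -0. ] w-0.0 gf 3.2 rv [-3.1  0.4 -0. ]
bar top 131.7031019275368 flat 132.2
True
t50.2 [648.  171.4 121.9] F [-2.1  0.5  9.4] T [0.2 0.5 0. ] w-0.3 gf 4.5 rv [-3.1  0.4 -0. ]
t51.2 [647.6 171.4 230.9] F [-0.1  0.9 -0.3] T [ 0.  0. -0.] w0.2 gf 0.0 rv [-3.1  0.4 -0. ]
[[308 145   7   1   7]
 [300 154   6   6  27]]
```

The bar's top is at 131.7 mm against 132.2 mm expected for flat, and it does not give under the press. The handle is flat and the robot is clear, so I'll hand in.

```bash
python3 -c "
from rig import manip
print(manip.job_done())"
```

```text
the job is handed in; nothing more can be done
None
```

The job is handed in at about 51 s: the handle was folded back to 1.82 rad, the holder was pressed on until it met a rigid stop (taken as the collar), and the handle was pressed flat (bar top within about 0.5 mm of the flat height), with the robot clear; no verdict came back.

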